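Close the glue-curing lamp box and set its timer

TASK

The glued cardboard model is ready to be cured: lower the heavy cover of the lamp box until it is fully shut, letting it down gently so that it does not slam. Then set the timer for two clicks: turn its dial clockwise from off by exactly two clicks and leave it resting there. Let go of everything, and do not knock over or shove the pen pot, the tape roll or the cardboard tube.

Things in the scene. Friction and masses are not known exactly. Their poses are not given: they have to be found in the camera images.
- lampbox: Fixed open-topped grey box, 180 mm deep (x), 240 mm wide (y), 119 mm high, walls 8 mm, the glued tube model inside. Origin at the centre of its underside; x points away from the robot (within 0.15 rad), z up. The cover is hinged on its far (+x) wall.
- cover_hinge (a point): Middle of the cover's hinge line, 120 mm above the table, 90 mm along +x from the lamp box's centre, level with the cover's underside. Turns with the cover: y along the hinge; x from lip to hinge; when shut, axes parallel to the lamp box's.
- cover_lip (a point): Middle of the lower front edge of the cover's lip, 220 mm from the hinge; axes as cover_hinge. The cover is a white slab 180 x 240 mm, 12 mm thick (24 mm in the middle). The lip is a bare steel plate, 8 mm thick, 120 mm wide, standing out 40 mm beyond the slab and the box's front wall, flush with the cover's underside. Nothing lies below or in front of it.
- cover (a joint): Opening angle of the cover, rad: 0 shut; 1.1 to 1.3 at the start. It weighs 0.8 to 1.1 kg. Its stiff hinge holds it while open beyond 1.1, so push it down at first (1 to 2 N at the lip). Somewhere between 1.1 and 0.8 its weight wins: from there down it falls shut and slams unless held back from beneath the lip (2 to 6 N up). Over 1.5 rad/s (0.3 m/s at the lip) in the last 0.1 rad is a slam.
- timer: Fixed grey box with the dial on top, 100 mm deep (x), 90 mm wide (y), 35 mm high, to the left or right of the lamp box. Origin at the centre of its underside.
- dial_grip (a point): Point on the dial's upright axis, at the height to grip it, 72 mm above the table. The dial is a round black knob with an upright bar grip 42 mm long (along this frame's x, which turns with the dial), 14 mm thick (y), 32 mm high, its top 7 mm above this point. A white line marks the bar's end (-x) that points to the tick marks.
- dial (a joint): Turn of the dial, rad, clockwise seen from above: 0 is off (at the start, against a stop), then a click at each of 0.6, 1.2 and 1.8 (end stop). A spring pulls it into the nearest of these rest positions; it takes up to about 0.15 N m to turn it over to the next.
- pot: Bystander, loose: round black pen pot with pens, 68 mm across, 85 mm high (pens to 135 mm), standing on the opposite side of the lamp box from the timer. Origin at the centre of its underside.
- tape: Bystander, loose: roll of clear tape lying flat, 90 mm across, 45 mm high. Origin at the centre of its underside.
- tube: Bystander, loose: short cardboard tube standing upright, 44 mm across, 100 mm high. Origin at the centre of its underside.

How it is judged:
By the outcome, as a careful person would: the job done as asked, in the order asked, and still so for the second after the job is handed in, with the robot touching nothing.
It also fails if it takes over 58 s, if anything falls off the work surface, if the arm or the gripper's body presses on something with over 40 N, if the wrist force passes 120 N, or if a joint passes its speed limit or range.

ROBOT

A 6-joint arm with a two-finger parallel gripper is mounted at the origin on the work surface. World frame = base frame: x ahead of the robot, y to its left, z up, the work surface at z = 0. Lengths are in m, angles in rad, forces in N, time in s.
With the tool pointing down it reaches from about 0.35 to 0.85 m from the base axis. Payload 8.1 kg.
Tool frame: the origin (TCP) lies at the very end of the fingers, on their centre line; the grasp point (between the pads) lies 19 mm behind it; z points along the fingers, y is the line along which they close (so a half turn about z gives the same grasp; the last joint's range is limited). The gripper opens to 93 mm and grips with 3 to 60 N. Pads are 15 mm wide; open, the fingers measure 128 mm over their backs; the gripper's body (75 mm by 188 mm) begins 65 mm behind the grasp point.
Start: joints at [-1.363, 0.13, 1.488, -0, 1.523, -0.085], TCP at [0.173, -0.574, 0.219] pointing down, gripper open.
Joint ranges: [-2.96, 2.96], [-0.89, 2.26], [0.02, 2.5], [-1.34, 4.48], [0, 2.73], [-2.66, 2.66]. Speed limits (rad/s): [2.39, 2.39, 2.79, 3.14, 3.14, 3.14].

INTERFACE

Orientations are given as a rotation vector (axis times angle).
In Python, from plant import robot gives the robot as it stands. The module is installed in compiled form; this text tells all that it offers.
- The arm moves only by the tool play_rows, never from a script. Its argument "increments" is text: rows parted by semicolons, each of 5 numbers parted by spaces: the shift along the tool's x, y, z in mm, then the turn about the tool's z in degrees, then the closure, from -1 (fully open) to 1 (shut). In form: dx dy dz yaw claw; .... A call has 1 to 20 rows; each row is the pose to reach, as a shift and turn from the pose commanded when the call began, along the tool's axes at that moment; what a row does not reach only later rows make up. A row lasts 1/10 s, in which the tool goes at most 50 mm and 8.59 degrees, less where a joint would pass 70% of its speed; a pose out of reach is approached as far as the arm can. A call with a gripper value outside its range is refused whole. The fingers move at their own pace and stop on an object; "force" is the grip in N (left out, the last holds). Time passes only in rows, so rows that repeat a pose let the fingers close. It gives the time, the measured TCP pose, the force, the opening and the grip force at its end, in the units of the state.
- robot.read_state(): the state, without advancing time (a new reading comes with each control period).
- robot.read_camera(name): name is "side" or "top" or "wrist"; returns the picture (400x640x3 uint8, blue, green, red); there is no depth.
- robot.calibration(name): a dict with "vertical_fov" (degrees; the focal length in pixels is half the picture's height over the tangent of half this angle, whatever the lens; pixels are square), "cx", "cy" (the principal point, pixels), "D" ([k1, k2, p1, p2, k3] as OpenCV has them; the pictures are not rectified), "rvec" (rotation vector, rad) and "tvec" (3), from world to camera coordinates, as OpenCV has them. Camera axes: x right, y down, z forward; pixel columns grow to the right and rows downward; lengths in m; the calibration is good to about 2 mm. A picture is of the moment at which its call begins: read the wrist's pose just before it. calibration takes no time and is no camera call; for the wrist camera it gives the pose at the moment of the call.
- robot.close_job(): hands the job in; it is judged then, once.
Trained networks look in the newest picture that a camera, given by its name, has taken for a name from the list of things; names that differ only in an ending like _2 or _b are one class to them, and where a whole thing is asked for, a point or a joint stands for the part that bears it (a point fixed in the world has none). Each returns a list of dicts, best first, with "conf" (0 to 1); they miss things now and then, are a little off and sometimes report something else, mostly with a low value. They report only what shows in the picture. A call takes as long as a camera call.
- robot.recognise(camera, query): "centre" ([x, y, z] in m, in world coordinates, good to about 4 mm: the middle of the surface that is visible of it).
- robot.regions_of(camera, query): "pixels" (400x640 bool, what is visible of it).
- robot.landmark_of(camera, query): "centre" ([x, y, z] in m, in world coordinates, good to about 4 mm: a listed point, or the origin of a listed thing).
The state is a dict: "t": time; "q": joint angles; "dq": joint speeds; "joint_torque": joint torques, N m; "tool_pos": TCP position; "orientation": TCP orientation; "force": force on the tool from outside, world axes, zero at the start; "wrist_torque": the same for the moment, N m; "opening": finger opening in m; "gripper_force": force on a finger pad.
Only numpy, scipy, OpenCV 4.12 (cv2) and the standard library are available. Lean on these libraries where they do the work, as an engineer would, in place of code of your own. Each camera call takes 0.05 s, during which the arm holds its last target. There are 200 camera calls.

## Working session

There is one attempt and no reset: what is moved stays moved. The work goes in short steps, Python scripts to look and compute and a tool call to move; the robot and the scene stay as the last step left them, time stands still between calls to the robot, and variables do not carry over. Pictures are saved under pics/ and viewed, at most 10 in all, crops included, and the job is handed in when it is done.

Besides the shell and the picture viewer there is one more tool, called by a JSON object that holds its "name" and its "arguments", one argument or row to a line. play_rows: Moves the arm, as the interface text tells. Its arguments: {"type":"object","properties":{"increments":{"type":"string"},"force":{"type":"number"}},"required":["increments"]}

```bash
mkdir -p pics; python3 - <<'E'
from plant import robot
import cv2, numpy as np
for c in ("side","top"):
    cv2.imwrite(f"pics/{c}0.png", robot.read_camera(c))
    for n in ("lampbox","cover_hinge","cover_lip","timer","dial_grip","pot","tape","tube"):
        r=robot.landmark_of(c,n)
        print(c,n,[(np.round(d["centre"],3).tolist(),round(d["conf"],2)) for d in r[:2]])
s=robot.read_state(); print({k:np.round(v,3) for k,v in s.items()})
E
```

```text
side lampbox [([0.629, -0.014, 0.003], 0.76)]
side cover_hinge [([0.714, -0.006, 0.121], 0.8)]
side cover_lip [([0.628, -0.011, 0.322], 0.68)]
side timer [([0.472, 0.32, 0.0], 0.6)]
side dial_grip [([0.457, 0.322, 0.071], 0.65)]
side pot [([0.525, -0.321, 0.003], 0.81)]
side tape [([0.69, -0.347, -0.002], 0.84)]
side tube [([0.672, 0.363, 0.002], 0.73)]
top lampbox [([0.626, -0.01, 0.004], 0.59)]
top cover_hinge []
top cover_lip [([0.628, -0.014, 0.32], 0.79)]
top timer [([0.469, 0.322, 0.0], 0.81)]
top dial_grip [([0.461, 0.322, 0.07], 0.6)]
top pot [([0.519, -0.319, -0.002], 0.63)]
top tape [([0.685, -0.343, 0.002], 0.56), ([0.625, -0.014, 0.004], 0.24)]
top tube [([0.671, 0.365, -0.004], 0.79)]
{'t': np.float64(0.9), 'q': array([-1.363,  0.13 ,  1.488, -0.   ,  1.523, -0.085]), 'dq': array([0.001, 0.001, 0.   , 0.   , 0.   , 0.001]), 'joint_torque': array([ 0.0000e+00, -5.5976e+01, -4.9206e+01,  7.7000e-02,  2.3000e-02,
       -0.0000e+00]), 'tool_pos': array([ 0.173, -0.574,  0.219]), 'orientation': array([ 3.108,  0.458, -0.   ]), 'force': array([-0.032,  0.234,  0.642]), 'wrist_torque': array([ 0.027, -0.033, -0.051]), 'gripper_force': np.float64(0.0), 'opening': np.float64(0.093)}
```

View pics/side0.png

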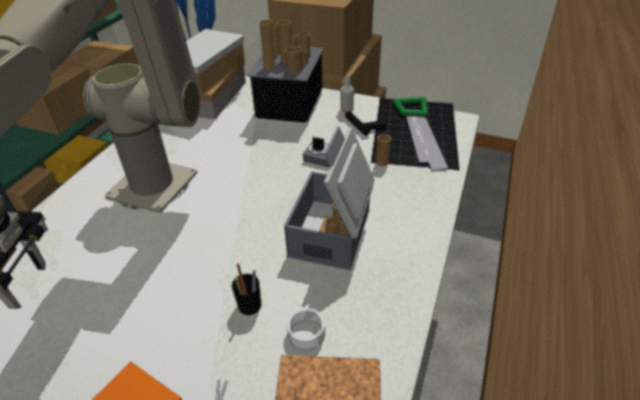

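View pics/top0.png

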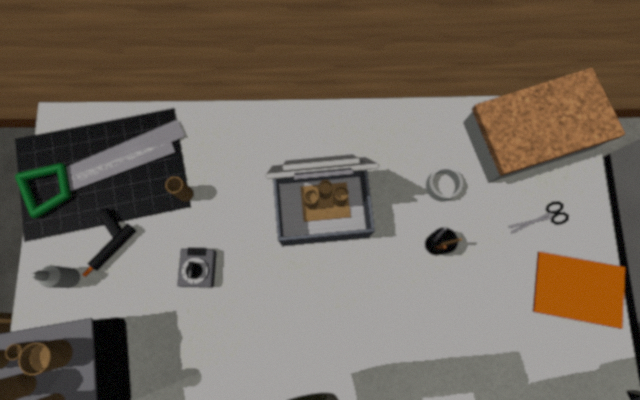

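The side picture shows the lamp box with its cover open at (330,210), the timer beyond it at (322,150), the tube at (383,150), the pot at (246,293) and the tape at (305,328). The top picture agrees: box at (323,205), timer at (196,268), box yaw about +0.06 rad. The landmarks fit a cover angle of about 1.16 rad.

The tool stays vertical, so it can't get under the lip. My plan is to straddle the lip diagonally with the open fingers. The rear finger pushes it down, and the front finger catches it and backs off slowly. First I move above the lip.

{"name": "play_rows", "arguments": {
  "increments": "0 0 -100 0 -1; 0 0 -150 0 -1; 0 0 -200 -8 -1; 606 -404 -200 -16 -1; 606 -404 -200 -16 -1; 606 -404 -200 -16 -1; 606 -404 -200 -16 -1; 606 -404 -200 -16 -1; 606 -404 -200 -16 -1; 606 -404 -200 -16 -1; 606 -404 -200 -16 -1; 606 -404 -200 -16 -1; 606 -404 -200 -16 -1; 606 -404 -200 -16 -1; 606 -404 -200 -16 -1; 606 -404 -200 -16 -1; 606 -404 -200 -16 -1; 606 -404 -200 -16 -1; 606 -404 -200 -16 -1; 606 -404 -200 -16 -1"
}}

```text
t: 2.9
tool_pos: [0.6369, -0.0123, 0.418]
orientation: [-3.013, -0.888, 0.002]
force: [0.8, -0.6, -0.6]
opening: 0.0928
gripper_force: 0.0
```

```bash
python3 - <<'E'
from plant import robot
import cv2, numpy as np
for c in ("wrist","side"):
    im=robot.read_camera(c); cv2.imwrite(f"pics/{c}1.png", im)
    for n in ("cover_hinge","cover_lip"):
        r=robot.landmark_of(c,n)
        print(c,n,[(np.round(d["centre"],3).tolist(),round(d["conf"],2)) for d in r[:2]])
# project expected lip rectangle and finger tips into wrist view
k=robot.calibration("wrist"); f=200/np.tan(np.radians(k["vertical_fov"]/2))
K=np.array([[f,0,k["cx"]],[0,f,k["cy"]],[0,0,1]])
b=.06; X=np.array([np.cos(b),np.sin(b),0]); Y=np.array([-np.sin(b),np.cos(b),0])
lip=np.array([.628,-.012,.321]); P=[lip+Y*.06,lip-Y*.06]
print(cv2.projectPoints(np.array(P),np.array(k["rvec"],float),np.array(k["tvec"],float),K,np.array(k["D"],float))[0].round(0).tolist())
E
```

```text
wrist cover_hinge [([0.676, 0.363, -0.001], 0.66)]
wrist cover_lip [([0.624, -0.013, 0.324], 0.96), ([0.675, 0.369, -0.0], 0.64)]
side cover_hinge [([0.718, -0.006, 0.122], 0.93), ([0.47, 0.32, 0.002], 0.51)]
side cover_lip [([0.626, -0.008, 0.321], 0.71)]
[[[238.0, 174.0]], [[370.0, 246.0]]]
```

View pics/wrist1.png

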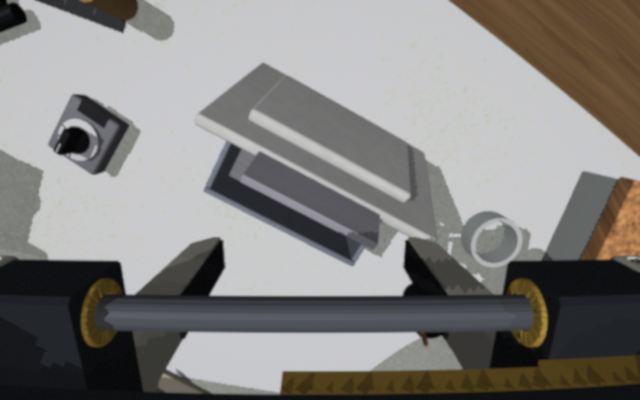

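The wrist picture shows the dark lip from about (245,165) to (378,240), within 10 px of where I projected it. The fingertips at (215,240) and (412,240) fall on either side of it. I descend to straddle it.

{"name": "play_rows", "arguments": {
  "increments": "-3 -2 40 0 -1; -3 -2 70 0 -1; -3 -2 85 0 -1; -3 -2 95 0 -1; -3 -2 102 0 -1; -3 -2 108 0 -1; -3 -2 111 0 -1; -3 -2 111 0 -1"
}}

```text
t: 4.0
tool_pos: [0.6333, -0.0127, 0.3079]
orientation: [3.014, 0.886, 0.001]
force: [-0.6, 0.3, 0.1]
opening: 0.0929
gripper_force: 0.0
```

```bash
python3 - <<'E'
from plant import robot
import cv2, numpy as np
for c in ("wrist",):
    im=robot.read_camera(c); cv2.imwrite(f"pics/{c}2.png", im)
E
```

```text
(no output)
```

View pics/wrist2.png

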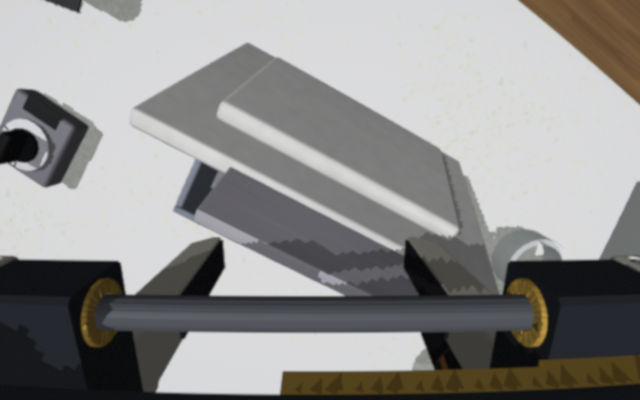

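The wrist picture shows the lip plate running between the fingers. The left finger tip (215,240) is on the robot side and the right one (415,245) is behind the plate. Force is near zero. I start the pull.

{"name": "play_rows", "arguments": {
  "increments": "-3 -2 1 0 -1; -7 -4 3 0 -1; -10 -6 5 0 -1; -14 -8 7 0 -1; -17 -10 9 0 -1; -21 -12 11 0 -1; -24 -14 12 0 -1; -28 -16 14 0 -1; -31 -17 16 0 -1; -33 -19 17 0 -1; -33 -19 17 0 -1"
}}

```text
t: 5.15
tool_pos: [0.5947, -0.0145, 0.2904]
orientation: [-3.014, -0.886, 0.001]
force: [-0.2, 0.4, -0.5]
opening: 0.093
gripper_force: 0.0
```

```bash
cat > look.py <<'E'
from plant import robot
import cv2, numpy as np, sys
s=robot.read_state(); print(s["t"],np.round(s["tool_pos"],4),np.round(s["orientation"],3),"F",np.round(s["force"],2),np.round(s["wrist_torque"],2))
for c in ("side","top"):
    robot.read_camera(c)
    r=robot.landmark_of(c,"cover_lip")
    for d in r[:1]:
        p=np.array(d["centre"]); print(c,p.round(3),round(d["conf"],2),"theta",round(np.arctan2(p[2]-.12,.716-p[0]),3))
E
python3 look.py
```

```text
5.15 [ 0.5947 -0.0145  0.2904] [-3.014e+00 -8.860e-01  1.000e-03] F [-0.19  0.38 -0.51] [ 0.03  0.04 -0.  ]
side [ 0.592 -0.009  0.302] 0.95 theta 0.973
```

{"name": "play_rows", "arguments": {
  "increments": "-3 -2 2 0 -1; -6 -3 4 0 -1; -9 -5 6 0 -1; -12 -7 8 0 -1; -15 -8 10 0 -1; -15 -8 10 0 -1"
}}

```text
t: 5.95
tool_pos: [0.5776, -0.016, 0.2803]
orientation: [-3.014, -0.886, 0.001]
force: [-0.3, -1.0, -0.3]
opening: 0.0933
gripper_force: 0.0
```

```bash
python3 look.py
```

```text
5.95 [ 0.5776 -0.016   0.2803] [-3.014e+00 -8.860e-01  1.000e-03] F [-0.34 -1.03 -0.28] [ 0.03 -0.01  0.02]
side [ 0.573 -0.013  0.288] 0.89 theta 0.867
```

{"name": "play_rows", "arguments": {
  "increments": "-1 -1 4 0 -1; -3 -2 8 0 -1; -5 -3 12 0 -1; -7 -4 16 0 -1; -10 -6 20 0 -1; -10 -6 20 0 -1"
}}

```text
t: 6.75
tool_pos: [0.5656, -0.0163, 0.2596]
orientation: [-3.013, -0.886, 0.003]
force: [-1.5, -0.8, -1.7]
opening: 0.093
gripper_force: 0.8
```

```bash
python3 look.py
```

```text
6.75 [ 0.5656 -0.0163  0.2596] [-3.013e+00 -8.860e-01  3.000e-03] F [-1.49 -0.81 -1.69] [-0.11  0.27  0.07]
side [ 0.55  -0.015  0.268] 0.82 theta 0.729
top [ 0.552 -0.023  0.266] 0.77 theta 0.726
```

The cover now rests on the front finger at about 0.73 rad, lightly. I slide sideways so the rear finger clears the lip's right end. Then I'll turn so that both fingers come in front.

{"name": "play_rows", "arguments": {
  "increments": "-2 4 0 0 -1; -4 8 0 0 -1; -6 12 0 0 -1; -9 16 0 0 -1; -11 20 0 0 -1; -13 24 0 0 -1; -15 27 0 0 -1; -17 30 0 0 -1; -18 32 0 0 -1; -18 32 0 0 -1"
}}

```text
t: 7.95
tool_pos: [0.5689, -0.0535, 0.2608]
orientation: [3.014, 0.885, 0.0]
force: [-2.9, -1.2, 0.7]
opening: 0.093
gripper_force: 1.5
```

```bash
python3 look.py
```

```text
7.95 [ 0.5689 -0.0535  0.2608] [3.014 0.885 0.   ] F [-2.92 -1.16  0.65] [-0.04  0.52  0.12]
side [ 0.551 -0.015  0.266] 0.62 theta 0.725
top [ 0.552 -0.02   0.265] 0.87 theta 0.723
```

{"name": "play_rows", "arguments": {
  "increments": "-3 0 0 3.7 -1; -7 0 2 7.4 -1; -10 -1 4 11 -1; -14 -2 6 14.7 -1; -17 -3 8 18.4 -1; -20 -4 10 22 -1; -24 -5 12 25.7 -1; -27 -7 13 29.4 -1; -27 -7 13 29.4 -1"
}}

```text
t: 9.05
tool_pos: [0.5423, -0.0617, 0.2478]
orientation: [3.14, 0.091, 0.001]
force: [-1.4, -0.3, 0.7]
opening: 0.0933
gripper_force: 1.0
```

```bash
python3 look.py; python3 - <<'E'
from plant import robot
import cv2
cv2.imwrite("pics/side3.png", cv2.resize(robot.read_camera("side")[90:330,200:500],None,fx=2.5,fy=2.5))
E
```

```text
9.05 [ 0.5423 -0.0617  0.2478] [3.14e+00 9.10e-02 1.00e-03] F [-1.39 -0.31  0.75] [0.   0.35 0.11]
side [ 0.548 -0.015  0.262] 0.75 theta 0.703
```

View pics/side3.png

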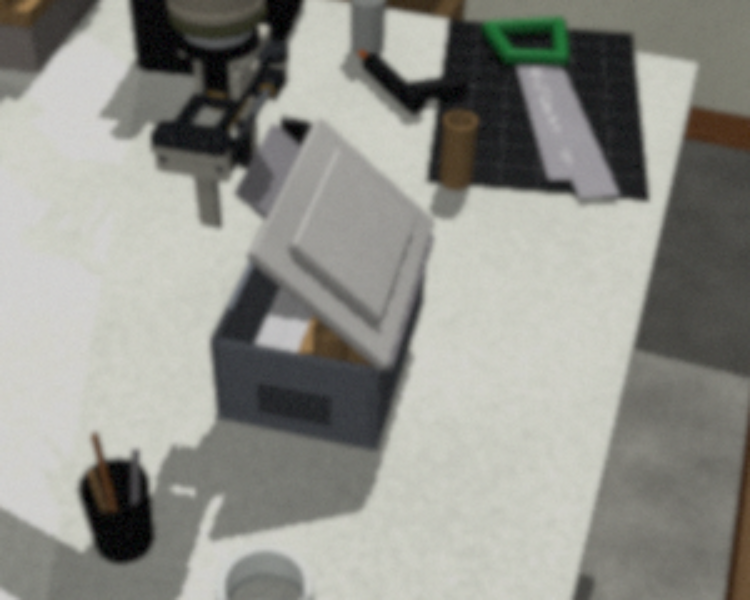

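The side picture shows the cover half open and one finger visible at (210,200), in front of the lip. The rear finger has swung clear, and the pot and tape haven't moved. I back off along the arc.

{"name": "play_rows", "arguments": {
  "increments": "-2 0 4 0 -1; -5 0 8 0 -1; -7 0 12 0 -1; -9 0 16 0 -1; -12 0 20 0 -1; -14 0 25 0 -1; -16 0 29 0 -1; -18 0 33 0 -1; -20 0 38 0 -1; -22 0 42 0 -1; -24 0 46 0 -1; -25 0 50 0 -1; -27 0 54 0 -1; -29 0 58 0 -1; -31 0 62 0 -1; -33 0 67 0 -1; -35 0 71 0 -1; -35 0 72 0 -1"
}}

```text
t: 11.1
tool_pos: [0.5002, -0.0649, 0.1725]
orientation: [3.139, 0.094, -0.025]
force: [-32.9, -9.5, 10.6]
opening: 0.0929
gripper_force: 16.9
```

```bash
python3 look.py
```

```text
11.1 [ 0.5002 -0.0649  0.1725] [ 3.139  0.094 -0.025] F [-32.86  -9.47  10.61] [-0.78  5.41  1.8 ]
side [ 0.506 -0.016  0.19 ] 0.74 theta 0.322
```

Friction on the lip is strong: the finger is dragging it down with too much press. I ease the press off.

{"name": "play_rows", "arguments": {
  "increments": "-1 0 0 0 -1; -2 0 0 0 -1; -3 0 0 0 -1; -4 0 0 0 -1; -4 0 0 0 -1"
}}

```text
t: 11.8
tool_pos: [0.5, -0.065, 0.1732]
orientation: [3.139, 0.093, -0.012]
force: [-11.8, -5.8, -2.2]
opening: 0.0927
gripper_force: 6.0
```

```bash
python3 look.py
```

```text
11.8 [ 0.5    -0.065   0.1732] [ 3.139  0.093 -0.012] F [-11.84  -5.77  -2.25] [-1.02  1.92  0.67]
side [ 0.505 -0.021  0.192] 0.92 theta 0.329
```

{"name": "play_rows", "arguments": {
  "increments": "-1 0 3 0 -1; -2 0 6 0 -1; -3 0 9 0 -1; -4 0 12 0 -1; -4.7 0 15 0 -1; -5.4 0 18 0 -1; -6 0 21 0 -1; -6 0 21 0 -1"
}}

```text
t: 12.8
tool_pos: [0.4937, -0.0654, 0.1521]
orientation: [3.139, 0.093, -0.013]
force: [-12.3, -6.7, -1.3]
opening: 0.093
gripper_force: 6.6
```

```bash
python3 look.py
```

```text
12.8 [ 0.4937 -0.0654  0.1521] [ 3.139  0.093 -0.013] F [-12.27  -6.7   -1.35] [-1.15  2.12  0.71]
side [ 0.503 -0.02   0.173] 0.69 theta 0.244
```

{"name": "play_rows", "arguments": {
  "increments": "-0.6 0 3 0 -1; -1.2 0 6 0 -1; -1.8 0 9 0 -1; -2.3 0 12 0 -1; -2.8 0 15 0 -1; -3.2 0 18 0 -1; -3.6 0 21 0 -1; -4 0 24 0 -1; -4 0 24 0 -1"
}}

```text
t: 13.9
tool_pos: [0.4891, -0.0659, 0.1276]
orientation: [3.139, 0.093, -0.015]
force: [-13.1, -8.4, -2.8]
opening: 0.0929
gripper_force: 6.8
```

```bash
python3 look.py
```

```text
13.9 [ 0.4891 -0.0659  0.1276] [ 3.139  0.093 -0.015] F [-13.12  -8.4   -2.82] [-1.47  2.14  0.72]
side [ 0.498 -0.02   0.145] 0.65 theta 0.115
```

{"name": "play_rows", "arguments": {
  "increments": "-0.2 0 2 0 -1; -0.4 0 4 0 -1; -0.6 0 6 0 -1; -0.7 0 8 0 -1; -0.8 0 10 0 -1; -0.9 0 12 0 -1; -1 0 14 0 -1; -1.1 0 16 0 -1; -1.1 0 18 0 -1; -1.2 0 20 0 -1; -1.2 0 20 0 -1"
}}

```text
t: 15.2
tool_pos: [0.4873, -0.066, 0.1073]
orientation: [3.138, 0.093, -0.016]
force: [-13.7, -8.1, -4.1]
opening: 0.0926
gripper_force: 7.4
```

```bash
python3 look.py
```

```text
15.2 [ 0.4873 -0.066   0.1073] [ 3.138  0.093 -0.016] F [-13.73  -8.14  -4.12] [-1.67  2.32  0.82]
side [ 0.496 -0.019  0.124] 0.82 theta 0.02
```

{"name": "play_rows", "arguments": {
  "increments": "0 0 1 0 -1; 0 0 2 0 -1; 0 0 3 0 -1; 0 0 4 0 -1; 0 0 5 0 -1; 0 0 6 0 -1; 0 0 7 0 -1; 0 0 7 0 -1"
}}

```text
t: 16.2
tool_pos: [0.487, -0.066, 0.1003]
orientation: [3.138, 0.094, -0.017]
force: [-16.7, -8.9, -2.8]
opening: 0.0925
gripper_force: 8.1
```

```bash
python3 look.py
```

```text
16.2 [ 0.487  -0.066   0.1003] [ 3.138  0.094 -0.017] F [-16.72  -8.87  -2.82] [-1.68  2.51  0.83]
side [ 0.495 -0.019  0.12 ] 0.59 theta 0.001
```

{"name": "play_rows", "arguments": {
  "increments": "0 0 1 0 -1; 0 0 2 0 -1; 0 0 3 0 -1; 0 0 4 0 -1; 0 0 5 0 -1; 0 0 5 0 -1"
}}

```text
t: 17.0
tool_pos: [0.4871, -0.065, 0.0973]
orientation: [-3.14, -0.095, 0.017]
force: [-25.8, -4.8, 14.8]
opening: 0.0928
gripper_force: 13.1
```

Seated: the force is now upward. I back off, rise, and move over the timer.

{"name": "play_rows", "arguments": {
  "increments": "-2 0 -3 0 -1; -4 0 -3 0 -1; -7 0 -3 0 -1; -15 0 -3 0 -1; -35 0 -10 0 -1; -60 0 -50 0 -1; -60 -30 -95 0 -1; -60 -80 -135 0 -1; -55 -130 -150 0 -1; -50 -180 -150 0 -1; -45 -230 -150 0 -1; -43 -280 -150 0 -1; -43 -330 -150 0 -1; -43 -379 -150 0 -1; -43 -379 -150 0 -1; -43 -379 -150 0 -1"
}}

```text
t: 18.6
tool_pos: [0.426, 0.3134, 0.2484]
orientation: [-3.139, -0.098, 0.0]
force: [0.2, -1.6, -0.6]
opening: 0.0931
gripper_force: 0.0
```

```bash
python3 look.py; python3 - <<'E'
from plant import robot
import cv2, numpy as np
cv2.imwrite("pics/wrist4.png", robot.read_camera("wrist"))
for n in ("timer","dial_grip"):
    print(n,[(np.round(d["centre"],4).tolist(),round(d["conf"],2)) for d in robot.landmark_of("wrist",n)[:2]])
k=robot.calibration("wrist"); f=200/np.tan(np.radians(k["vertical_fov"]/2))
K=np.array([[f,0,k["cx"]],[0,f,k["cy"]],[0,0,1]])
print(cv2.projectPoints(np.array([[.459,.322,.079],[.4487,.322,.079]]),np.array(k["rvec"],float),np.array(k["tvec"],float),K,np.array(k["D"],float))[0].round(0).tolist())
E
```

```text
18.6 [0.426  0.3134 0.2484] [-3.139 -0.098  0.   ] F [ 0.23 -1.64 -0.63] [0.05 0.   0.02]
side [ 0.498 -0.016  0.121] 0.56 theta 0.003
top [ 0.496 -0.024  0.119] 0.73 theta -0.003
timer [([0.4654, 0.3206, -0.0019], 0.75)]
dial_grip [([0.4629, 0.3228, 0.0712], 0.72)]
[[[303.0, 153.0]], [[302.0, 163.0]]]
```

View pics/wrist4.png

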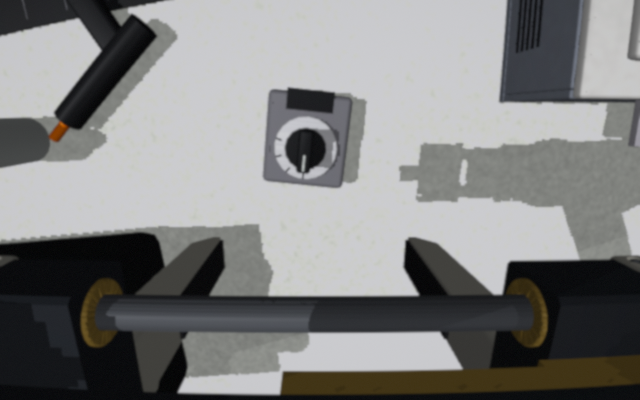

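The wrist picture shows the timer, slightly turned, at (308,138). The knob is at (304,150) and the white line points down at about (304,163), toward the robot. I work out the bar's bearing from a crop.

```bash
cat > dial.py <<'E'
from plant import robot
import cv2, numpy as np, sys
out,px,py=sys.argv[1],int(sys.argv[2]),int(sys.argv[3])
im=robot.read_camera("wrist"); k=robot.calibration("wrist"); f=200/np.tan(np.radians(k["vertical_fov"]/2))
K=np.array([[f,0,k["cx"]],[0,f,k["cy"]],[0,0,1]]); R,_=cv2.Rodrigues(np.array(k["rvec"],float)); t=np.array(k["tvec"],float).reshape(3)
C=-R.T@t
# rectify onto the plane z=.079 (bar top), 0.5 mm/px, up=+x, left=+y, centred at (.460,.322)
n=240; u,v=np.meshgrid(np.arange(n),np.arange(n))
W=np.stack([.460+(n/2-v)*.0005,.322+(n/2-u)*.0005,np.full(u.shape,.079)],-1).reshape(-1,3)
p=cv2.projectPoints(W,np.array(k["rvec"],float),t,K,np.array(k["D"],float))[0].reshape(n,n,2).astype(np.float32)
cv2.imwrite(out,cv2.resize(cv2.remap(im,p,None,cv2.INTER_CUBIC),None,fx=2.4,fy=2.4)); print("cam",C.round(3))
E
python3 dial.py pics/dial0.png 0 0
```

```text
cam [0.497 0.313 0.415]
```

View pics/dial0.png

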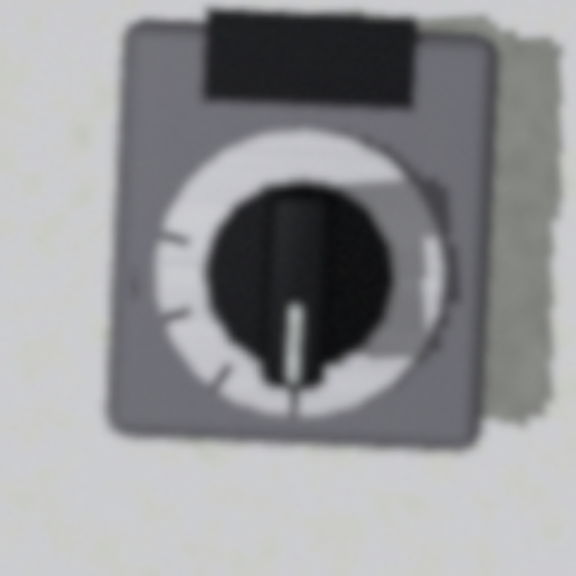

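Rectified at 4.8 px/mm, the bar runs from (299,190) to (293,385). Its length is 41 mm, which fits. Its centre is at about (0.4605, 0.320) with yaw about -0.035 rad. A clockwise turn from here would hit the last joint's limit, so I take the half-turn grasp.

{"name": "play_rows", "arguments": {
  "increments": "5 0 0 -8.5 -1; 15 -1 0 -17 -1; 25 -3 0 -25.5 -1; 35 -5 0 -34 -1; 35 -5 0 -42.5 -1; 35 -5 0 -51 -1; 35 -5 0 -59.5 -1; 35 -5 0 -68 -1; 35 -5 0 -76.5 -1; 35 -5 0 -85 -1; 35 -5 0 -93.5 -1; 35 -5 0 -102 -1; 35 -5 0 -110.5 -1; 35 -5 0 -119 -1; 35 -5 0 -127.5 -1; 35 -5 0 -136 -1; 35 -5 0 -144.5 -1; 35 -5 0 -153 -1; 35 -5 0 -161.5 -1; 35 -5 0 -170 -1"
}}

```text
t: 21.0
tool_pos: [0.4618, 0.3176, 0.2488]
orientation: [0.173, 3.137, 0.0]
force: [-0.3, -0.4, -0.1]
opening: 0.0932
gripper_force: 0.0
```

{"name": "play_rows", "arguments": {
  "increments": "0 0 50 -4.5 -1; 0 0 90 -4.5 -1; 0 0 120 -4.5 -1; 0 0 140 -4.5 -1; 0 0 140 -4.5 -1"
}}

```text
t: 21.5
tool_pos: [0.4594, 0.3162, 0.1049]
orientation: [-0.06, -3.135, 0.005]
force: [0.5, -1.2, 0.3]
opening: 0.0927
gripper_force: 0.0
```

{"name": "play_rows", "arguments": {
  "increments": "-1 4 15 0 -1; -1 4 30 0 -1; -1 4 42 0 -1; -1 4 50 0 -1; -1 4 52 0 -1; -1 4 52 0 -1; -1 4 52 0 -1"
}}

```text
t: 22.2
tool_pos: [0.4631, 0.3224, 0.0573]
orientation: [0.058, 3.14, 0.001]
force: [0.3, 0.1, 0.6]
opening: 0.0928
gripper_force: 0.0
```

{"name": "play_rows", "arguments": {
  "increments": "2 -2 4 0 -1; 2 -2 4 0 -1; 2 -2 4 0 0.3; 2 -2 4 0 1; 2 -2 4 0 1; 2 -2 4 0 1; 2 -2 4 0 1; 2 -2 4 0 1; 2 -2 4 0 1; 2 -2 4 0 1; 2 -2 4 0 1; 2 -2 4 0 1",
  "force": 30
}}

```text
t: 23.4
tool_pos: [0.4606, 0.3202, 0.0526]
orientation: [-0.058, -3.141, 0.0]
force: [0.5, 0.3, 0.1]
opening: 0.0176
gripper_force: 0.0
```

{"name": "play_rows", "arguments": {
  "increments": "0 0 0 0 1; 0 0 0 0 1; 0 0 0 0 1"
}}

```text
t: 23.7
tool_pos: [0.4606, 0.321, 0.0527]
orientation: [0.058, 3.141, 0.002]
force: [0.2, 5.8, -3.0]
opening: 0.0139
gripper_force: 30.0
```

{"name": "play_rows", "arguments": {
  "increments": "0 0 0 5 1; 0 0 0 10 1; 0 0 0 15 1; 0 0 0 20 1; 0 0 0 25 1; 0 0 0 30 1; 0 0 0 35 1; 0 0 0 40 1; 0 0 0 45 1; 0 0 0 50 1; 0 0 0 55 1; 0 0 0 60 1; 0 0 0 65 1; 0 0 0 69 1; 0 0 0 69 1; 0 0 0 69 1; 0 0 0 69 1"
}}

```text
t: 25.4
tool_pos: [0.4605, 0.3205, 0.0527]
orientation: [-1.825, -2.557, -0.0]
force: [-1.6, 4.8, -0.2]
opening: 0.0141
gripper_force: 30.0
```

Turned 1.203 rad. I release and rise.

{"name": "play_rows", "arguments": {
  "increments": "0 0 0 69 0.6; 0 0 0 0 0.2; 0 0 0 0 -0.2; 0 0 0 0 -0.6; 0 0 0 0 -1; 0 0 0 0 -1; 0 0 0 0 -1"
}}

```text
t: 26.1
tool_pos: [0.4607, 0.3202, 0.0527]
orientation: [1.828, 2.555, -0.0]
force: [0.3, 0.2, 0.1]
opening: 0.0618
gripper_force: 0.0
```

I left a stray 69 in that first row. It could have nudged the dial by up to 8.6° before the row after it turned back. The spring should have held the click, and I'll check that in a picture.

{"name": "play_rows", "arguments": {
  "increments": "0 0 -5 0 -1; 0 0 -20 0 -1; 0 0 -50 0 -1; 0 0 -100 0 -1; 0 0 -150 0 -1; 0 0 -195 0 -1; 0 0 -195 0 -1; 0 0 -195 0 -1"
}}

```text
t: 26.9
tool_pos: [0.4616, 0.3208, 0.2508]
orientation: [1.826, 2.554, 0.007]
force: [-0.1, 0.4, -1.1]
opening: 0.0928
gripper_force: 0.0
```

```bash
python3 look.py; python3 dial.py pics/dial1.png 0 0
```

```text
26.9 [0.4616 0.3208 0.2508] [1.826 2.554 0.007] F [-0.12  0.44 -1.1 ] [-0.02 -0.11 -0.02]
side [ 0.497 -0.018  0.12 ] 0.56 theta -0.001
top [ 0.496 -0.025  0.117] 0.63 theta -0.014
cam [0.437 0.385 0.412]
```

View pics/dial1.png

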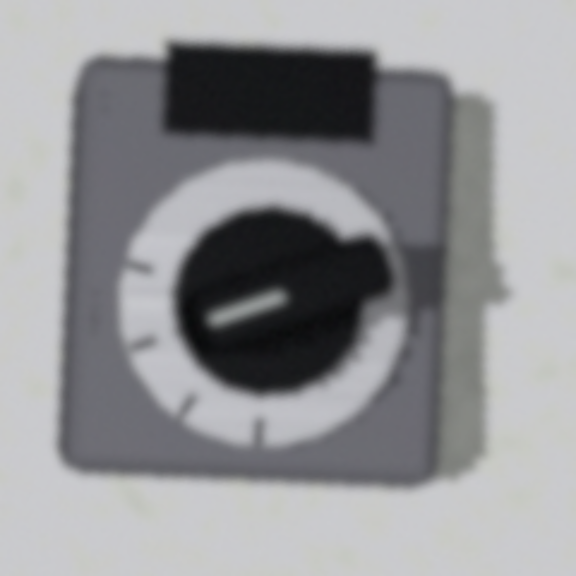

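The white line from (288,295) to (210,322) points at the third tick (145,343), which is off plus two clicks. The cover reads 0.00 rad and the gripper is clear of everything.

```bash
python3 -c "
from plant import robot
print(robot.close_job())"
```

```text
the job is handed in; nothing more can be done
None
```

The cover was let down gently and reads fully shut, the timer dial rests at exactly two clicks, the arm touches nothing and none of its moves came near the pot, tape or tube, and the job was handed in at about 27 s.

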